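# Roll the dough roller into its rest

## Robot

A 6-joint arm with a two-finger parallel gripper is mounted at the origin on the work surface. World frame = base frame: x ahead of the robot, y to its left, z up, the work surface at z = 0. Lengths are in m, angles in rad, forces in N, time in s.
With the tool pointing down it reaches from about 0.325 to 0.875 m from the base axis. Payload 4.4 kg.
Tool frame: the origin (TCP) lies at the very end of the fingers, on their centre line; the grasp point (between the pads) lies 19 mm behind it; z points along the fingers, x is the direction in which the jaws open and shut, and the axes are right-handed (so a half turn about z gives the same grasp; the last joint's range is limited). The gripper opens to 85 mm and grips with 20 to 120 N. Pads are 22 mm wide; open, the fingers measure 114 mm over their backs; the gripper's body (76 mm by 85 mm) begins 54 mm behind the grasp point. The pads swing forward as they close: fully open they stand 13 mm farther back than shut.
Start: joints at [-1.359, 0.207, 1.542, -0, 1.393, -0.15], TCP at [0.204, -0.538, 0.231] pointing down, gripper open.
Joint ranges: [-2.73, 2.73], [-0.86, 2.22], [0.23, 2.46], [-1.11, 4.25], [0.08, 2.63], [-2.82, 2.82]. Speed limits (rad/s): [2.79, 2.79, 3.14, 3.14, 3.14, 3.14].

## Interface

Orientations are given as [roll, pitch, yaw] about the fixed x, y, z axes, in that order (R = Rz(yaw) Ry(pitch) Rx(roll)).
In Python, from plant import manip gives the robot as it stands.
- The arm moves only by the tool drive_tool, never from a script. Its argument "plan" is a list of rows, each a list of 5 numbers: the opening, from 0 (shut) to 1 (fully open), then the shift along the world's x, y, z in units of 40 mm (1.0 is 40 mm), then the turn about the world's z in units of 10 degrees (1.0 is 10 degrees). In form: [[gripper, tx, ty, tz, turn], ...]. A call has 1 to 8 rows; each row is the pose to reach, as a shift and turn from the pose commanded when the call began; what a row does not reach only later rows make up. A row lasts 1/8 s, in which the tool goes at most 62.5 mm and 10.7 degrees, less where a joint would pass 70% of its speed; a pose out of reach is approached as far as the arm can. A call with a gripper value outside its range is refused whole. The fingers move at their own pace and stop on an object; "force" is the grip in N (left out, the last holds). Time passes only in rows, so rows that repeat a pose let the fingers close. It gives the time, the measured TCP pose, the force and the opening at its end, in the units of the state.
- manip.state(): the state, without advancing time (a new reading comes with each control period).
- manip.camera(name): name is "side" or "top" or "wrist"; returns a dict with "img" (384x512x3 uint8, blue, green, red), "depth" (384x512 float32, m along the optical axis (not along the pixel's ray), 0 where there is no reading), "fx", "fy", "cx", "cy" (pixels), "k1" (the pictures are not rectified: a ray, as slopes to the right and down, at radius r is drawn at 1 + k1 r^2 times it, then the intrinsics apply), "world_to_cam" (4x4, takes a point from world to camera coordinates); the wrist camera has in their place "tool_from_camera" (4x4, takes a point from camera to tool coordinates, whose origin is the TCP and whose axes are the tool frame's). Camera axes: x right, y down, z forward; pixel columns grow to the right and rows downward; lengths in m; the calibration is good to about 2 mm. A picture is of the moment at which its call begins: read the wrist's pose just before it.
- manip.hand_in(): hands the job in, once; it reports no verdict.
Trained networks look in a picture, given as the dict that the camera call returned (one of the last four; its "shot" number tells which), for a name from the list of things; names that differ only in an ending like _2 or _b are one class to them, and where a whole thing is asked for, a point or a joint stands for the part that bears it (a point fixed in the world has none). Each returns a list of dicts, best first, with "confidence" (0 to 1); they miss things now and then, are a little off and sometimes report something else, mostly with a low value. They report only what shows in the picture. A call takes as long as a camera call. They do not tell look-alikes from the thing itself.
- manip.masks_of(target, picture): "region" (384x512 bool, what is visible of it) and "box" ([left, top, right, bottom] in pixels, round what is visible of it).
- manip.tip_of(target, picture): "xy" ([column, row] in pixels: a listed point, or the origin of a listed thing).
The state is a dict: "clock": time; "joint_positions": joint angles; "qd": joint speeds; "joint_torque": joint torques, N m; "eef_pos": TCP position; "orientation": TCP orientation; "ft_force": force on the tool from outside, world axes, zero at the start; "ft_torque": the same for the moment, N m; "finger_gap": finger opening in m.
Only numpy, scipy, OpenCV 4.12 (cv2) and the standard library are available. Lean on these libraries where they do the work, as an engineer would, in place of code of your own. Each camera call takes 0.05 s, during which the arm holds its last target.

## Task

The flour shaker has been left standing in the dough roller's rest: lift it out and stand it upright on the red coaster. Then roll the wooden roller along the counter into its rest, over the low lip until it sits down against the back stop, using only gentle pushes on its top (under 20 N; never push it low on its side or lift it), keeping it slow and under control. Let go, and leave the other things on the counter alone.

Things in the scene. Friction and masses are not known exactly. Their poses are not given: they have to be found in the camera images.
- roller_center (a point): Centre of the loose wooden dough roller: plain beech cylinder, 90 mm diameter, 180 mm long, no handles, 0.6 to 0.9 kg, two dark bands and a lengthwise stripe; lies on the counter, centre 45 mm up. Its x axis is the cylinder's axis; y and z turn as it rolls. Too wide to grip; rolls easily, rolls on a way if let go. Starts 105 to 150 mm short of the seat, parallel to it within 5 degrees
- rest: Roller's rest: white plastic frame, red floor, fixed. Origin on the counter under the middle of the seated roller. x: along the seated roller's axis; +y: the way the roller must roll in. Rounded lip 4 mm high at y -31.5 to -17.5 mm, 240 mm long; back stop 26 mm high at y 39.5 to 57.5 mm; end bars 8 mm high at x +-126 mm. Its floor is level with the counter
- rest_seat (a point): Where the roller's centre belongs when seated, touching lip and back stop: 45 mm above the rest's origin, same axes as the rest
- shaker_center (a point): Centre (60 mm up) of the steel flour shaker, an upright cylinder 50 mm in diameter, 120 mm tall with a slightly wider (52 mm) dark tapered lid above 95 mm; about 0.25 kg. Starts standing in the rest between lip and back stop
- coaster: Red round coaster with a cork inlay, 110 mm across and 5 mm thick, fixed to the counter. Origin at the centre of its underside; z up
- oregano: Bystander: glass jar with green cap, 60 mm across, 100 mm tall, origin at the centre of its underside
- tomatoes: Bystander: red-labelled food can, 74 mm across, 110 mm tall, origin at the centre of its underside
- oil: Bystander: oil bottle with yellow cap, 60 mm across, 200 mm tall, origin at the centre of its underside
Things that resemble listed ones, but are neither listed nor needed, are in the scene too. What is shaped like the part that bears shaker_center but purple is not meant. What is meant by the part that bears roller_center is not blue, and is the larger of those in its own colour.

How it is judged:
On the way, in this order (a step that is already met when the one before it is completed fails the run):
1. the shaker stands upright and released on the coaster (horizontal distance between shaker_center and coaster below 0.032 m and angle between shaker_center's own z axis and vertical below 0.1 rad and height (world z) of shaker_center between 0.062 and 0.068 m and contact force between the fingers and shaker below 0.1 N), for 0.2 s.
2. the roller is pushed by the fingers on its upper part, the fingers above its top half (contact force between the fingers and roller above 0.5 N and height (world z) of the grasp point above 0.08 m), for 0.1 s.
At the end, for the whole second after the job is handed in: The roller is seated in its rest and still: its centre within 6 mm of the seat line across, 28 mm along, no more than 3.5 mm high, parallel within 0.05 rad; the shaker stands upright, released, on the coaster within 32 mm of its middle (horizontal distance between roller_center and rest_seat below 0.028 m and y of roller_center in the frame of rest_seat between -0.006 and 0.006 m and height (world z) of roller_center below 0.0485 m and angle between the x axis of roller_center and the x axis of rest_seat, either way round below 0.05 rad and linear speed of roller below 0.01 m/s and horizontal distance between shaker_center and coaster below 0.032 m and angle between shaker_center's own z axis and vertical below 0.1 rad and height (world z) of shaker_center between 0.062 and 0.068 m); the robot touches nothing.
It fails at once if the fingers press the roller with more than 22 N (contact force between the fingers and roller above 22 N).
It fails at once if the roller is pushed low on its side by the fingers, or by any other part of the robot ((contact force between the fingers and roller above 0.5 N and height (world z) of the grasp point below 0.07 m) or contact force between the arm and roller above 1 N).
It fails at once if the roller is lifted off the counter by over 20 mm (height (world z) of roller_center above 0.065 m).
It fails at once if the roller runs faster than 0.4 m/s (linear speed of roller above 0.4 m/s).
It fails at once if the jar, can or oil bottle is moved by over 20 mm (distance of any of oregano, tomatoes, oil from where it was at the start of the episode above 0.02 m).
It also fails if it takes over 64 s, if anything falls off the work surface, if the arm or the gripper's body presses on something with over 40 N, if the wrist force passes 120 N, or if a joint passes its speed limit or range.

## Working session

There is one attempt and no reset: what is moved stays moved. The work goes in short steps, Python scripts to look and compute and a tool call to move; the robot and the scene stay as the last step left them, time stands still between calls to the robot, and variables do not carry over. Pictures are saved under pics/ and viewed, and the job is handed in when it is done.

Besides the shell and the picture viewer there is one more tool, called as a command line: name --pt "numbers of a row" for each row, then --argument value for the rest. drive_tool: Moves the arm, as the interface text tells. Its arguments: {"type":"object","properties":{"plan":{"type":"array","items":{"type":"array","items":{"type":"number"}}},"force":{"type":"number"}},"required":["plan"]}

```bash
ls; mkdir -p pics; cat > h.py <<'E'
import numpy as np, cv2
from plant import manip
def ray(p,u,v):
    xd=(u-p['cx'])/p['fx']; yd=(v-p['cy'])/p['fy']
    x,y=xd,yd
    for _ in range(20):
        s=1+p['k1']*(x*x+y*y); x,y=xd/s,yd/s
    return np.array([x,y,1.0])
def c2w(p): return np.linalg.inv(p['world_to_cam'])
def onplane(p,u,v,z):
    T=c2w(p); d=T[:3,:3]@ray(p,u,v); o=T[:3,3]
    return o+d*(z-o[2])/d[2]
def cloud(p,mask):
    vs,us=np.nonzero(mask&(p['depth']>0))
    xd=(us-p['cx'])/p['fx']; yd=(vs-p['cy'])/p['fy']; x,y=xd.copy(),yd.copy()
    for _ in range(20):
        s=1+p['k1']*(x*x+y*y); x,y=xd/s,yd/s
    d=p['depth'][vs,us]; P=np.c_[x*d,y*d,d]; T=c2w(p)
    return P@T[:3,:3].T+T[:3,3], us, vs
def proj(p,X):
    c=p['world_to_cam']@np.r_[X,1]; x,y=c[0]/c[2],c[1]/c[2]; s=1+p['k1']*(x*x+y*y)
    return np.array([p['fx']*x*s+p['cx'],p['fy']*y*s+p['cy']])
E
python3 - <<'E'
from h import *
import pickle
for n in ['top','side']:
    p=manip.camera(n); cv2.imwrite(f'pics/{n}0.png',p['img']); pickle.dump(p,open(f'{n}0.pkl','wb'))
    print(n,p['shot'],p['fx'],p['cx'],p['k1'],c2w(p)[:3,3])
    for t in ['roller_center','rest','shaker_center','coaster','oregano','tomatoes','oil']:
        for m in manip.masks_of(t,p): print(t,'mask',round(m['confidence'],2),[round(float(b)) for b in m['box']], int(m['region'].sum()))
        for m in manip.tip_of(t,p): print(t,'tip',round(m['confidence'],2),np.round(m['xy'],1))
print(manip.state())
E
```

```text
pics
top 1 442.78490127473617 260.2196925789879 -0.15433343118558682 [ 0.34112575 -0.00767109  1.29656509]
roller_center mask 0.91 [317, 254, 368, 297] 1108
roller_center mask 0.87 [322, 87, 386, 146] 1928
roller_center mask 0.68 [268, 184, 308, 252] 2154
roller_center tip 0.83 [353.2 115.8]
roller_center tip 0.74 [340.3 277. ]
roller_center tip 0.66 [290.4 218.3]
roller_center tip 0.24 [150.8 176.6]
roller_center tip 0.19 [144.5 224.7]
rest mask 0.64 [230, 168, 268, 256] 2409
rest tip 0.74 [255.2 211.4]
shaker_center mask 0.88 [282, 142, 298, 167] 370
shaker_center mask 0.8 [242, 181, 261, 207] 383
shaker_center tip 0.89 [292.2 151.9]
shaker_center tip 0.87 [249.5 193.1]
coaster mask 0.81 [124, 210, 162, 247] 1117
coaster tip 0.98 [142.3 228.5]
oregano mask 0.84 [389, 217, 414, 243] 512
oregano tip 0.57 [396.7 231.7]
tomatoes mask 0.6 [243, 182, 262, 207] 363
tomatoes mask 0.58 [368, 158, 401, 190] 729
tomatoes tip 0.88 [375.5 178.2]
tomatoes tip 0.42 [141.4 228.9]
tomatoes tip 0.21 [253.9 209.8]
oil mask 0.84 [126, 156, 159, 187] 718
oil tip 0.7 [151.4 178.7]
side 2 372.11008124625
[... 1101 characters left out ...]

{'clock': 1.5, 'joint_positions': array([-1.35850433e+00,  2.06633602e-01,  1.54149846e+00, -7.89826962e-06,
        1.39353872e+00, -1.50498586e-01]), 'qd': array([ 4.68095178e-04, -1.13534299e-03, -1.33931283e-03, -3.48695518e-05,
        8.37095297e-04,  3.79592922e-04]), 'joint_torque': array([ 5.49666656e-04, -3.83040726e+01, -2.91958380e+01, -3.49944321e-04,
        8.50934084e-04, -9.66087413e-06]), 'eef_pos': array([ 0.20404405, -0.53756666,  0.2312633 ]), 'orientation': array([-3.14158863e+00,  7.84030014e-05, -1.20800435e+00]), 'ft_force': array([-0.02842402, -0.37537276,  0.68494419]), 'ft_torque': array([-0.00986564,  0.0011938 ,  0.00497787]), 'finger_gap': 0.08540222645293162}
```

View pics/top0.png

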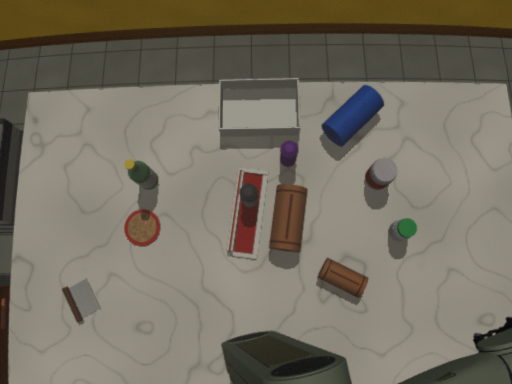

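View pics/side0.png

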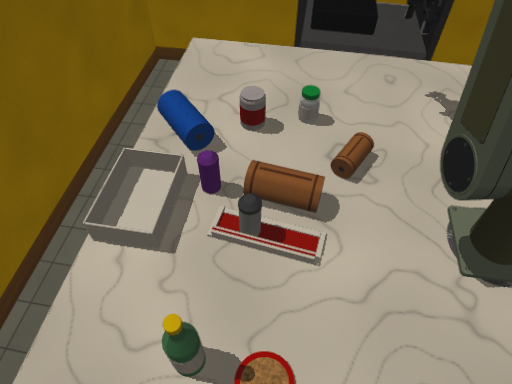

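In the top view the brown roller at (289,218) is the larger of the two brown ones. The other candidates are the small brown one (343,277) and the blue one (353,115). The steel shaker stands in the rest at (249,193), and its purple look-alike is at (289,153). The coaster is at (142,228), with the oil bottle close by at (140,172). I'll measure next, with a close crop to check the choice.

```bash
python3 - <<'E'
from h import *
import pickle
t=pickle.load(open('top0.pkl','rb')); s=pickle.load(open('side0.pkl','rb'))
def P(n,p,u,v,z): print(n,np.round(onplane(p,u,v,z),4))
P('coaster t',t,142.3,228.5,0.0)
P('oil t',t,151.4,178.7,0);P('oil s',s,191.2,363,0)
P('rest t',t,255.2,211.4,0);P('rest s',s,266.9,229.9,0)
P('shk t',t,249.5,193.1,.06);P('shk s',s,247.1,216.4,.06)
P('rol t',t,290.4,218.3,.045);P('rol s',s,285.5,185.5,.045)
P('purple',t,292.2,151.9,.06);P('can',t,375.5,178.2,0);P('oreg',t,396.7,231.7,0)
# coaster by colour rim
def redmask(p,box):
    hsv=cv2.cvtColor(p['img'],cv2.COLOR_BGR2HSV); m=((hsv[...,0]<8)|(hsv[...,0]>172))&(hsv[...,1]>150)&(hsv[...,2]>70)
    z=np.zeros(m.shape,bool); l,tt,r,b=box; z[tt:b,l:r]=m[tt:b,l:r]; return z
m=redmask(t,(115,200,170,255)); pts=np.argwhere(m)[:,::-1]
h=cv2.convexHull(pts.astype(np.int32))
e=cv2.fitEllipse(h); print('coaster ellipse',e); P('coaster ell',t,*e[0],0.005)
# rest: white frame on top view
from scipy.optimize import least_squares
for nm,p,box in (('top',t,(225,160,275,265)),('side',s,(200,200,335,270))):
    c=p['img'][box[1]:box[3],box[0]:box[2]]; cv2.imwrite(f'pics/crop_{nm}.png',cv2.resize(c,None,fx=5,fy=5,interpolation=cv2.INTER_CUBIC))
# roller cloud axis
for nm,p,bx in (('t',t,(268,184,308,252)),('s',s,(245,159,326,213))):
    z=np.zeros((384,512),bool); z[bx[1]:bx[3],bx[0]:bx[2]]=1
    C,u,v=cloud(p,z); k=C[:,2]>0.03; C=C[k]
    print(nm,len(C),C.min(0),C.max(0))
    hi=C[C[:,2]>0.06]
    def f(q):
        a=np.array([np.cos(q[2]),np.sin(q[2])]); d=(C[:,:2]-q[:2]); l=-d[:,0]*a[1]+d[:,1]*a[0]
        return np.hypot(l,C[:,2]-0.045)-0.045
    r=least_squares(f,[*np.median(C[:,:2],0),0.],loss='soft_l1',f_scale=0.004)
    q=r.x; a=np.array([np.cos(q[2]),np.sin(q[2])]); along=(C[:,:2]-q[:2])@a
    lo,hi=np.percentile(along,[1,99]); print('cyl',np.round(q,4),'len',hi-lo,'centre',q[:2]+a*(lo+hi)/2, np.abs(r.fun).mean())
E
```

```text
coaster t [0.4878 0.3739 0.    ]
oil t [0.6399 0.3512 0.    ]
oil s [0.6338 0.3637 0.    ]
rest t [0.535  0.0354 0.    ]
rest s [0.5359 0.0454 0.    ]
shk t [0.5789 0.0492 0.06  ]
shk s [0.5807 0.0564 0.06  ]
rol t [ 0.5068 -0.0661  0.045 ]
rol s [ 0.5064 -0.0603  0.045 ]
purple [ 0.6984 -0.0755  0.06  ]
can [ 0.6298 -0.3284  0.    ]
oreg [ 0.4668 -0.3824  0.    ]
coaster ellipse ((141.88294982910156, 227.35153198242188), (33.637115478515625, 35.513282775878906), 30.11507225036621)
coaster ell [0.4906 0.3738 0.005 ]
t 2083 [ 0.41232113 -0.11515691  0.03115827] [ 0.60216886 -0.00387647  0.09738383]
cyl [ 0.0448  0.0057 -0.1415] len 0.17862248257563312 centre [ 0.50574364 -0.05996046] 0.0017933428516755186
s 3011 [ 0.41469185 -0.09937603  0.03008415] [0.6029086  0.07741491 0.12216895]
cyl [ 1.1121 -0.1318 -0.1232] len 0.17575014498496078 centre [ 0.50942822 -0.05717416] 0.010597159600006045
```

```bash
python3 - <<'E'
from h import *
import pickle
t=pickle.load(open('top0.pkl','rb'));s=pickle.load(open('side0.pkl','rb'))
a=cv2.resize(t['img'][140:265,220:315],None,fx=4,fy=4,interpolation=cv2.INTER_CUBIC)
b=cv2.resize(s['img'][140:270,200:335],None,fx=3,fy=3,interpolation=cv2.INTER_CUBIC)
H=max(a.shape[0],b.shape[0]); o=np.zeros((H,a.shape[1]+b.shape[1],3),np.uint8); o[:a.shape[0],:a.shape[1]]=a; o[:b.shape[0],a.shape[1]:]=b
cv2.imwrite('pics/crops.png',o); print(o.shape)
E
```

```text
(500, 785, 3)
```

View pics/crops.png

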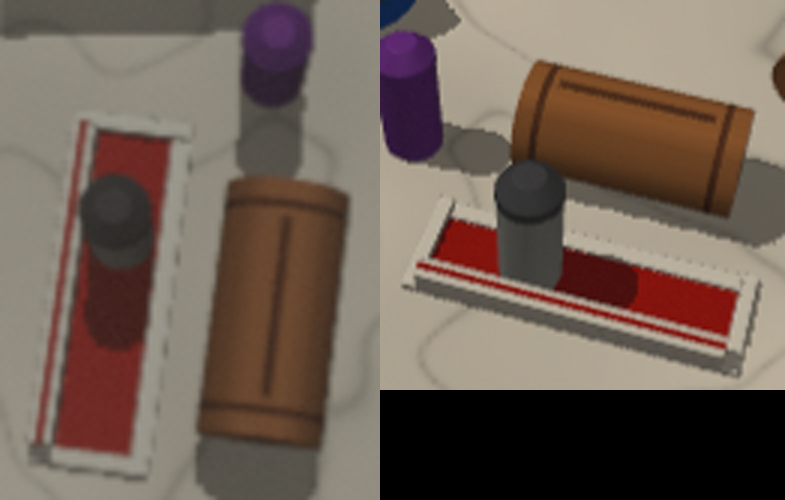

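The crop confirms the choice. The steel shaker with the dark lid stands in the rest, and the large brown roller lies to its right, so it must roll toward +y (left in the top view). Next I'll fit the rest and shaker more precisely.

```bash
python3 - <<'E'
from h import *
import pickle
from scipy.optimize import least_squares, minimize
t=pickle.load(open('top0.pkl','rb')); s=pickle.load(open('side0.pkl','rb'))
# shaker: cloud fit circle
for nm,p,b in (('t',t,(240,178,264,212)),('s',s,(235,193,264,240))):
    z=np.zeros((384,512),bool); z[b[1]:b[3],b[0]:b[2]]=1
    C,u,v=cloud(p,z); top=C[C[:,2]>0.112]; side=C[(C[:,2]>.045)&(C[:,2]<.09)]
    print(nm,'top',len(top),np.median(top,0) if len(top) else '', 'side',len(side))
    if len(side)>15:
        q=least_squares(lambda q:np.hypot(*(side[:,:2]-q).T)-0.025,[.58,.05],loss='soft_l1',f_scale=.003).x; print(' circ',q)
# rest: red floor mask lines
def red(p): 
    h=cv2.cvtColor(p['img'],cv2.COLOR_BGR2HSV); return ((h[...,0]<10)|(h[...,0]>170))&(h[...,1]>120)
# floor model fit: compare red mask of pixels' ground points with rectangle
m=red(t); z=np.zeros_like(m); z[160:270,225:280]=1
vs,us=np.nonzero(z)
G=np.array([onplane(t,u,v,0.0)[:2] for u,v in zip(us,vs)]); lab=m[vs,us]
# exclude shaker region & the back-stop stripe handled by robust: use lip edge & ends
def rc(q):
    c,s_=np.cos(q[2]),np.sin(q[2]); d=G-q[:2]; return d[:,0]*c+d[:,1]*s_, -d[:,0]*s_+d[:,1]*c
sh=(us>=238)&(us<264)&(vs>=178)&(vs<215)
print('red px',lab.sum())
def cost(q):
    x,y=rc(q)
    sg=lambda a:1/(1+np.exp(-a/0.0012))
    ins=sg(x+q[3])*sg(q[3]-x)*sg(y+.0175)*sg(.0395-y)
    w=(~sh)&(y<.041)
    return np.sum(w*(ins-lab)**2)+0.0*q[0]
best=None
for yaw in (-.06,-.12,-.18):
  for y0 in (.03,.04,.05):
    r=minimize(cost,[.535,y0,yaw,.118],method='Nelder-Mead',options=dict(maxiter=3000,xatol=1e-5,fatol=1e-4))
    if best is None or r.fun<best.fun: best=r
print('rest top',best.x,best.fun)
# back stop depth
z=np.zeros((384,512),bool); z[165:260,228:268]=1
C,u,v=cloud(t,z); k=(C[:,2]>.018)&(C[:,2]<.035); C=C[k]
q=best.x; c,s_=np.cos(q[2]),np.sin(q[2]); d=C[:,:2]-q[:2]; X=d[:,0]*c+d[:,1]*s_; Y=-d[:,0]*s_+d[:,1]*c
k=(np.abs(X)<.115)&(Y>.03)&(Y<.075); print('backstop Y pct',np.percentile(Y[k],[5,50,95]),k.sum(), 'slope',np.polyfit(X[k],Y[k],1))
# overlay check in side
im=s['img'].copy()
R=lambda x,y,zz:[q[0]+c*x-s_*y,q[1]+s_*x+c*y,zz]
for p,nm in((t,'t'),(s,'s')):
    im=cv2.resize(p['img'],None,fx=4,fy=4,interpolation=cv2.INTER_CUBIC)
    for pts in ([(-.12,-.0315,0),(.12,-.0315,0)],[(-.12,-.0175,0.0),(.12,-.0175,0.0)],[(-.12,.0575,.026),(.12,.0575,.026)],[(-.12,.0395,.026),(.12,.0395,.026)]):
        a=[tuple(int(i) for i in 4*(proj(p,R(*P))+.5)) for P in pts]; cv2.line(im,a[0],a[1],(0,255,0),1)
    b=(225,160,310,262) if nm=='t' else (200,150,335,270)
    cv2.imwrite(f'pics/fit_{nm}.png',im[b[1]*4:b[3]*4,b[0]*4:b[2]*4])
E
```

```text
t top 156 [0.57084016 0.05037181 0.11778764] side 43
 circ [0.57284543 0.05008202]
s top 222 [0.57446478 0.05685428 0.11800199] side 275
 circ [0.57540915 0.05094372]
red px 1113
rest top [ 0.53147     0.04621711 -0.14385681  0.11787079] 38.67611284359195
backstop Y pct [0.03842042 0.0467002  0.05491053] 480 slope [0.00581924 0.04673775]
```

View pics/fit_t.png

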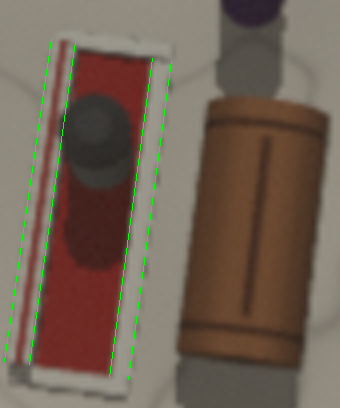

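View pics/fit_s.png

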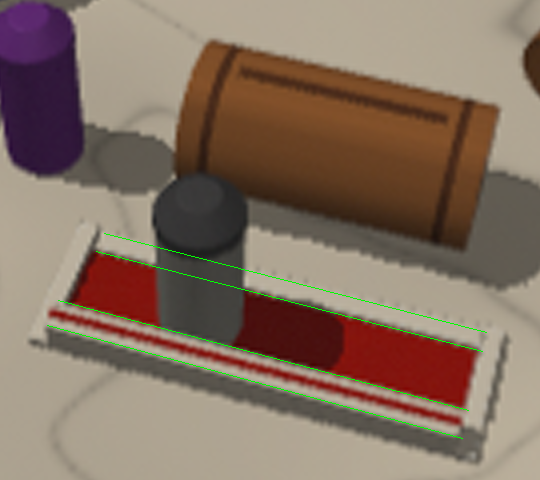

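The measurements agree:

| Thing | World position (m) | Yaw (rad) |
|---|---|---|
| Shaker | (0.573, 0.051) | – |
| Rest | (0.531, 0.046) | −0.144 |
| Roller | (0.506, −0.060), about 109 mm short of the seat | −0.14 |
| Coaster | (0.489, 0.374) | – |

I'll move above the shaker with the jaws along the rest's axis.

drive_tool --pt "1 1.15 1.84 0 0.8" --pt "1 2.3 3.68 0 1.6" --pt "1 3.45 5.5 0 2.4" --pt "1 4.6 7.3 0 3.2" --pt "1 5.75 9.2 0 4" --pt "1 6.9 11 0 4.8" --pt "1 8.1 12.9 0 5.5" --pt "1 9.2 14.7 0 6.1" --force 40

```text
clock: 2.5
eef_pos: [0.4706, -0.1122, 0.2317]
orientation: [3.141, -0.001, -0.14]
ft_force: [1.3, -0.8, -1.4]
finger_gap: 0.0854
```

drive_tool --pt "1 0 0 0 0" --pt "1 0 0 0 0" --pt "1 0 0 0 0" --pt "1 0 0 0 0"

```text
clock: 3.0
eef_pos: [0.4691, -0.1153, 0.2313]
orientation: [3.141, 0.0, -0.146]
ft_force: [1.3, 0.4, -0.0]
finger_gap: 0.0854
```

drive_tool --pt "1 0.65 1.05 0 0" --pt "1 1.3 2.1 0 0" --pt "1 1.95 3.15 0 0" --pt "1 2.6 4.15 0 0" --pt "1 2.6 4.15 0 0" --pt "1 2.6 4.15 0 0"

```text
clock: 3.75
eef_pos: [0.5732, 0.0509, 0.231]
orientation: [3.141, 0.001, -0.144]
ft_force: [0.4, -0.1, 0.1]
finger_gap: 0.0854
```

```bash
cat >> h.py <<'E'
from scipy.spatial.transform import Rotation
def wrist():
    st=manip.state(); p=manip.camera('wrist')
    T=np.eye(4); T[:3,:3]=Rotation.from_euler('xyz',st['orientation']).as_matrix(); T[:3,3]=st['eef_pos']
    p['world_to_cam']=np.linalg.inv(T@p['tool_from_camera']); return p,st
E
python3 - <<'E'
from h import *
p,st=wrist(); print(st['eef_pos'],st['orientation'],c2w(p)[:3,3])
cv2.imwrite('pics/w1.png',p['img'])
for m in manip.tip_of('shaker_center',p): print(m['confidence'],m['xy'],onplane(p,*m['xy'],.06))
for m in manip.masks_of('shaker_center',p):
    C,u,v=cloud(p,m['region']); print(m['confidence'],m['box'],len(C)); top=C[C[:,2]>.11]; print(len(top),np.median(top,0) if len(top) else '', (top.max(0)+top.min(0))/2 if len(top) else '')
E
```

```text
[0.57322747 0.05093911 0.23095195] [ 3.14084399e+00  9.18882144e-04 -1.44456909e-01] [0.58315648 0.1199413  0.37190866]
0.6 [258.2, 173.7] [0.57454795 0.05063109 0.06      ]
0.58 [366.8, 247.3] [ 0.69600242 -0.06228765  0.06      ]
0.88 [338.6, 215.1, 408.5, 272.3] 1332
185 [ 0.70445507 -0.0508781   0.11377775] [ 0.66953511 -0.0048573   0.1820031 ]
0.63 [228.8, 144.0, 284.0, 207.6] 2441
1321 [0.57445463 0.05333775 0.11633526] [0.5741675  0.05144907 0.1152998 ]
```

View pics/w1.png

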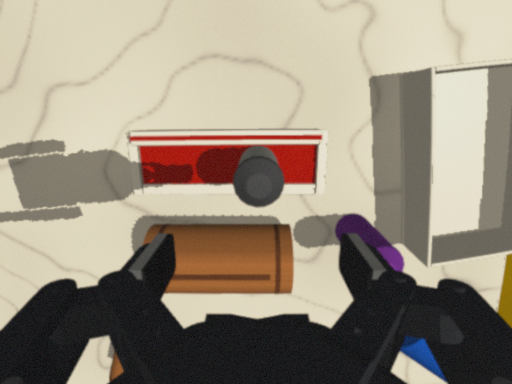

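The wrist view shows the steel shaker's lid at (258,180), centred between the fingers, and its measured position agrees with the plan. I'll descend and grip.

drive_tool --pt "1 0.02 0 -1.2 0" --pt "1 0.02 0 -2.4 0" --pt "1 0.02 0 -3.4 0" --pt "1 0.02 0 -4.0 0" --pt "1 0.02 0 -4.3 0" --pt "1 0.02 0 -4.3 0" --pt "0.4 0.02 0 -4.3 0" --pt "0.4 0.02 0 -4.3 0" --force 40

```text
clock: 4.9
eef_pos: [0.5755, 0.052, 0.0608]
orientation: [-3.141, -0.003, -0.143]
ft_force: [-3.8, 0.3, 0.8]
finger_gap: 0.0516
```

drive_tool --pt "0.4 0 0 0 0" --pt "0.4 0 0 0 0" --pt "0.4 0 0 0 0"

```text
clock: 5.28
eef_pos: [0.5756, 0.0521, 0.061]
orientation: [-3.141, -0.003, -0.143]
ft_force: [-0.4, 0.6, 6.0]
finger_gap: 0.0498
```

drive_tool --pt "0.4 0 0 0.5 0" --pt "0.4 0 0 1.2 0" --pt "0.4 0 0 2.0 0" --pt "0.4 0 0 2.2 0" --pt "0.4 0 0 2.2 0" --pt "0.4 -0.3 1.0 2.2 0" --pt "0.4 -0.6 2.2 2.2 0" --pt "0.4 -0.9 3.4 2.2 0"

```text
clock: 6.28
eef_pos: [0.5365, 0.1888, 0.1448]
orientation: [3.14, 0.004, -0.144]
ft_force: [0.3, 0.2, -1.3]
finger_gap: 0.05
```

drive_tool --pt "0.4 -0.3 1.2 0 0" --pt "0.4 -0.6 2.4 0 0" --pt "0.4 -0.9 3.6 0 0" --pt "0.4 -1.1 4.3 0 0" --pt "0.4 -1.22 4.67 0 0" --pt "0.4 -1.22 4.67 0 0" --pt "0.4 -1.22 4.67 0 0"

```text
clock: 7.15
eef_pos: [0.4898, 0.3735, 0.1466]
orientation: [3.14, 0.001, -0.144]
ft_force: [0.2, 0.2, -1.3]
finger_gap: 0.05
```

```bash
python3 - <<'E'
from h import *
st=manip.state(); print(st['eef_pos'],st['ft_force'],st['finger_gap'])
p=manip.camera('top'); q=manip.camera('side')
cv2.imwrite('pics/c2.png',np.hstack([cv2.resize(p['img'][140:280,90:230],(400,400)),cv2.resize(q['img'][230:384,130:330],(400,400))]))
E
```

```text
[0.48978116 0.37353558 0.14660626] [ 0.23666697  0.18894904 -1.34441332] 0.04999310921779766
```

View pics/c2.png

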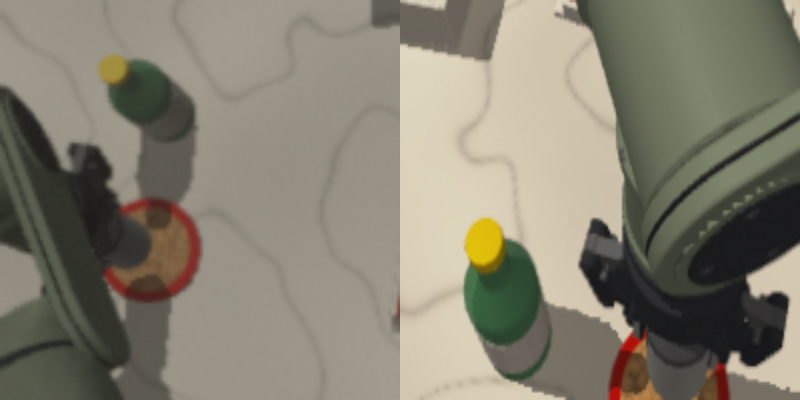

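The shaker hangs upright over the coaster; in the right-hand side view the coaster is at (670,370). I'll lower it slowly until it touches.

drive_tool --pt "0.4 0 0 -0.6 0" --pt "0.4 0 0 -1.2 0" --pt "0.4 0 0 -1.6 0" --pt "0.4 0 0 -1.8 0" --pt "0.4 0 0 -1.92 0" --pt "0.4 0 0 -1.97 0" --pt "0.4 0 0 -1.97 0"

```text
clock: 8.12
eef_pos: [0.4899, 0.3751, 0.069]
orientation: [-3.141, -0.001, -0.143]
ft_force: [-0.5, 0.6, -2.2]
finger_gap: 0.0498
```

drive_tool --pt "0.4 0 0 -0.03 0" --pt "0.4 0 0 -0.05 0" --pt "0.4 0 0 -0.05 0"

```text
clock: 8.5
eef_pos: [0.4896, 0.3749, 0.0665]
orientation: [3.142, 0.0, -0.143]
ft_force: [0.1, 0.5, -1.8]
finger_gap: 0.0502
```

drive_tool --pt "0.4 0 0 -0.03 0" --pt "0.4 0 0 -0.03 0"

```text
clock: 8.75
eef_pos: [0.4899, 0.3752, 0.0661]
orientation: [-3.141, -0.001, -0.143]
ft_force: [-2.4, -1.0, 3.4]
finger_gap: 0.0501
```

Contact was felt: ft z went from −1.8 to +3.4 N. I'll release.

drive_tool --pt "0.7 0 0 0.03 0" --pt "1 0 0 0.03 0" --pt "1 0 0 0.03 0" --pt "1 0 0 0.03 0"

```text
clock: 9.25
eef_pos: [0.4896, 0.3748, 0.0664]
orientation: [3.142, 0.0, -0.143]
ft_force: [-0.5, -0.9, 0.7]
finger_gap: 0.0854
```

drive_tool --pt "1 0 0 0.3 0" --pt "1 0 0 0.9 0" --pt "1 0 0 1.8 0" --pt "1 0 0 2.8 0" --pt "1 0 0 3.8 0" --pt "1 0 0 3.8 0"

```text
clock: 10.0
eef_pos: [0.4924, 0.3765, 0.2246]
orientation: [-3.135, -0.009, -0.143]
ft_force: [-0.0, 0.1, -0.1]
finger_gap: 0.0856
```

```bash
python3 - <<'E'
from h import *
p,st=wrist(); print(st['eef_pos'],st['ft_force'])
cv2.imwrite('pics/w3.png',p['img'])
for m in manip.masks_of('shaker_center',p):
    C,u,v=cloud(p,m['region']); top=C[C[:,2]>.112]; print('sh',m['confidence'],m['box'],len(top), np.median(top,0))
for n in ('shaker_center','coaster'):
    for m in manip.tip_of(n,p): print(n,m['confidence'],m['xy'],onplane(p,*m['xy'],.065 if n[0]=='s' else 0))
for m in manip.masks_of('coaster',p):
    C,u,v=cloud(p,m['region']); C=C[C[:,2]<.02]; print('co',m['confidence'],(C.min(0)+C.max(0))/2,C.max(0)-C.min(0))
E
```

```text
[0.49241649 0.37652335 0.22463954] [-0.00590301  0.12105973 -0.12961524]
sh 0.83 [223.1, 148.9, 277.6, 215.6] 1814 [0.48864272 0.37718415 0.1192349 ]
sh 0.65 [402.3, 379.5, 415.4, 382.9] 0 [nan nan nan]
shaker_center 0.61 [251.7, 177.3] [0.4880307  0.37669228 0.065     ]
coaster 0.82 [255.3, 167.4] [0.49204438 0.37472645 0.        ]
co 0.77 [0.49151978 0.37790429 0.00761049] [0.11034872 0.104444   0.02119547]
  return _methods._mean(a, axis=axis, dtype=dtype,
  ret = um.true_divide(
```

View pics/w3.png

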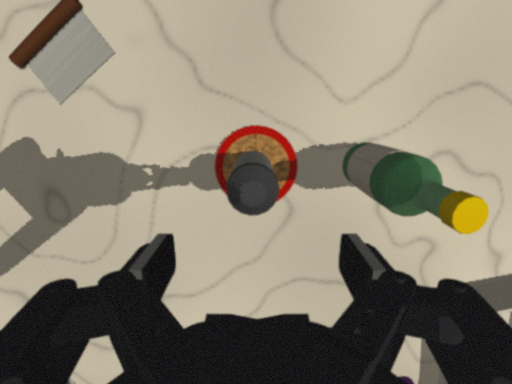

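The shaker stands on the coaster. Its lid is at (252,188) and the coaster ring is centred at (256,165). The measured centres are 2–4 mm apart, and the height is right. Now I'll move to the roller with the fingers shut.

drive_tool --pt "0 0 -0.6 0 -1" --pt "0 0 -1.8 0 -2" --pt "0 0.1 -3.2 0 -3" --pt "0 0.1 -4.6 0 -4" --pt "0 0.2 -6 0 -5" --pt "0 0.2 -7.3 0 -6" --pt "0 0.3 -8.6 0 -7" --pt "0 0.3 -9.6 0 -8"

```text
clock: 11.25
eef_pos: [0.5008, -0.0111, 0.2171]
orientation: [3.139, 0.0, -1.547]
ft_force: [1.3, 0.1, -0.0]
finger_gap: -0.0
```

drive_tool --pt "0 0 0 0 0" --pt "0 0 0 0 0" --pt "0 0 0 0 0"

```text
clock: 11.62
eef_pos: [0.5013, -0.0079, 0.218]
orientation: [3.141, 0.001, -1.537]
ft_force: [-0.1, 1.4, -0.4]
finger_gap: -0.0001
```

```bash
cat >> h.py <<'E'
def cylfit(p,box=None,region=None):
    from scipy.optimize import least_squares
    C,u,v=cloud(p,region); C=C[(C[:,2]>.03)&(C[:,2]<.11)]
    f=lambda q:np.hypot(-(C[:,0]-.5)*np.sin(q[1])+(C[:,1]-q[0])*np.cos(q[1]),C[:,2]-q[2])-.045
    r=least_squares(f,[np.median(C[:,1]),-.14,.045],loss='soft_l1',f_scale=.002)
    y0,yaw,zc=r.x; a=np.array([np.cos(yaw),np.sin(yaw)]); al=(C[:,:2]-[.5,y0])@a; lo,hi=np.percentile(al,[.5,99.5])
    c=np.array([.5,y0])+a*(lo+hi)/2
    d=c-[.5315,.0462]; ya=-.144; 
    return dict(c=np.round(c,4),yaw=round(yaw,4),zc=round(zc,4),len=round(hi-lo,4),err=round(np.abs(r.fun).mean(),4),n=len(C),
      rest_xy=np.round([d[0]*np.cos(ya)+d[1]*np.sin(ya),-d[0]*np.sin(ya)+d[1]*np.cos(ya)],4))
E
python3 - <<'E'
from h import *
p,st=wrist(); print(st['eef_pos'],st['orientation'],st['ft_force'],st['finger_gap'],st['joint_positions'])
cv2.imwrite('pics/w4.png',p['img'])
for m in manip.masks_of('roller_center',p): print(m['confidence'],m['box'],cylfit(p,region=m['region']))
E
```

```text
[ 0.50127515 -0.00794247  0.21796822] [ 3.14055203e+00  5.91376608e-04 -1.53729464e+00] [-0.09706256  1.37261848 -0.35590405] -8.283694426281235e-05 [-1.88863961e-01  6.17089742e-02  1.73338770e+00  3.56150153e-04
  1.34764142e+00  1.34835135e+00]
0.91 [250.3, 80.9, 361.8, 258.2] {'c': array([ 0.5101, -0.0586]), 'yaw': np.float64(-0.143), 'zc': np.float64(0.0434), 'len': np.float64(0.1765), 'err': np.float64(0.0005), 'n': 12968, 'rest_xy': array([-0.0062, -0.1068])}
```

View pics/w4.png

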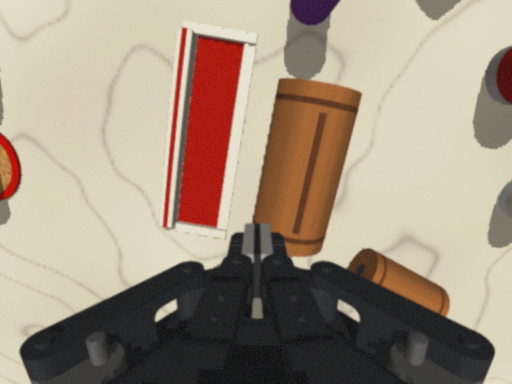

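The wrist view shows the empty rest (red floor around (210,130)) and the roller (around (308,165)). The fingers are shut, with their tips at (258,235). I'll refit the rest from this view.

```bash
python3 - <<'E'
from h import *
from scipy.optimize import minimize
p,st=wrist()
h=cv2.cvtColor(p['img'],cv2.COLOR_BGR2HSV); m=((h[...,0]<10)|(h[...,0]>170))&(h[...,1]>120)&(h[...,2]>90)
# floor component
z=np.zeros(m.shape,np.uint8); z[30:232,176:248]=m[30:232,176:248]
n,l,s,c=cv2.connectedComponentsWithStats(z); k=1+np.argmax(s[1:,4]); f=(l==k); print(s[k])
ct=max(cv2.findContours(f.astype(np.uint8),0,cv2.CHAIN_APPROX_NONE)[0],key=len)[:,0]
G=np.array([onplane(p,u,v,0)[:2] for u,v in ct]).astype(np.float32)
r=cv2.minAreaRect(G*1000); print('floor rect mm',r, cv2.boxPoints(r))
E
```

```text
[ 178   36   65  191 8057]
floor rect mm ((534.0736083984375, 57.74378204345703), (55.778411865234375, 238.64939880371094), 81.94229888916016) [[412.0177    46.85569 ]
 [648.31104   13.404135]
 [656.1295    68.631874]
 [419.83618  102.08343 ]]
```

The rest fit agrees: (0.5325, 0.0468), yaw −0.141. In the rest's frame the roller's y is about −107 mm, nearly parallel. I'll go to 10 mm above the roller's top, slightly behind its crest.

drive_tool --pt "0 0.18 -1.0 0 -1" --pt "0 0.18 -1.5 -0.8 -1" --pt "0 0.18 -1.5 -1.8 -1" --pt "0 0.18 -1.5 -2.6 -1" --pt "0 0.18 -1.5 -2.95 -1" --pt "0 0.18 -1.5 -2.95 -1"

```text
clock: 12.52
eef_pos: [0.5083, -0.0686, 0.0999]
orientation: [3.14, 0.0, -1.713]
ft_force: [-0.0, -0.0, 0.4]
finger_gap: -0.0
```

drive_tool --pt "0 0 0 -0.1 0" --pt "0 0 0 -0.15 0" --pt "0 0 0 -0.15 0"

```text
clock: 12.9
eef_pos: [0.5092, -0.0692, 0.0951]
orientation: [-3.14, -0.0, -1.714]
ft_force: [-0.1, 0.2, -0.5]
finger_gap: 0.0003
```

```bash
python3 - <<'E'
from h import *
st=manip.state(); print(st['eef_pos'],st['orientation'],st['ft_force'],st['clock'])
q=manip.camera('side'); cv2.imwrite('pics/s5.png',cv2.resize(q['img'][80:280,170:400],None,fx=3,fy=3,interpolation=cv2.INTER_CUBIC))
for m in manip.masks_of('roller_center',q): print(m['box'],m['confidence'],cylfit(q,region=m['region']))
E
```

```text
[ 0.50922692 -0.06921663  0.095099  ] [-3.14043432e+00 -1.71507252e-04 -1.71406690e+00] [-0.05347141  0.24420345 -0.53547993] 12.9
[330.3, 129.1, 374.6, 179.2] 0.92 {'c': array([ 0.3451, -0.209 ]), 'yaw': np.float64(1.0977), 'zc': np.float64(0.0169), 'len': np.float64(0.1282), 'err': np.float64(0.004), 'n': 971, 'rest_xy': array([-0.1479, -0.2793])}
[155.7, 89.6, 213.8, 149.4] 0.9 {'c': array([ 0.817 , -0.2582]), 'yaw': np.float64(-0.8192), 'zc': np.float64(0.0454), 'len': np.float64(0.1811), 'err': np.float64(0.0047), 'n': 1812, 'rest_xy': array([ 0.3262, -0.2602])}
[246.6, 158.9, 323.7, 213.9] 0.86 {'c': array([ 0.5095, -0.0583]), 'yaw': np.float64(-0.1403), 'zc': np.float64(0.0451), 'len': np.float64(0.1776), 'err': np.float64(0.001), 'n': 2678, 'rest_xy': array([-0.0068, -0.1066])}
```

View pics/s5.png

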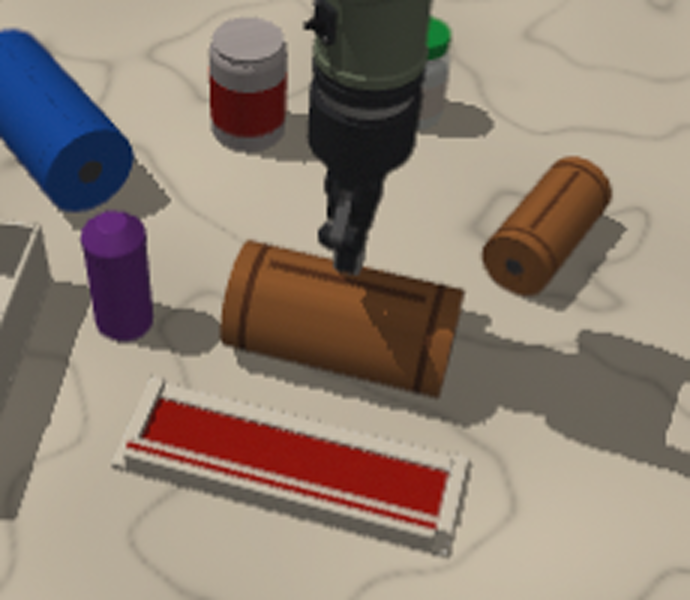

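The side view shows the finger tips just above the roller's top at (348,268) in the crop, near its middle. I'll touch down in about 1 mm steps and watch the force.

drive_tool --pt "0 0 0 -0.05 0" --pt "0 0 0 -0.08 0" --pt "0 0 0 -0.08 0"

```text
clock: 13.38
eef_pos: [0.5086, -0.0691, 0.0911]
orientation: [3.141, 0.0, -1.714]
ft_force: [-0.3, 0.6, -0.5]
finger_gap: 0.0001
```

drive_tool --pt "0 0 0 -0.03 0" --pt "0 0 0 -0.03 0"

```text
clock: 13.62
eef_pos: [0.5088, -0.0692, 0.09]
orientation: [3.142, -0.0, -1.714]
ft_force: [0.1, 1.1, 1.0]
finger_gap: -0.0002
```

drive_tool --pt "0 0 0 -0.03 0" --pt "0 0 0 -0.05 0" --pt "0 0.014 0.1 -0.05 0" --pt "0 0.04 0.25 -0.05 0"

```text
clock: 14.12
eef_pos: [0.5104, -0.0594, 0.0899]
orientation: [3.141, -0.001, -1.714]
ft_force: [-5.8, 0.4, 12.5]
finger_gap: 0.0003
```

Contact is about 12 N, with a sideways share. I'll ease up slightly and continue the stroke.

drive_tool --pt "0 -0.03 0.2 0.02 0" --pt "0 0.0 0.4 0.02 0" --pt "0 0.03 0.6 0.02 0" --pt "0 0.05 0.75 0.02 0"

```text
clock: 14.62
eef_pos: [0.5135, -0.0288, 0.0897]
orientation: [-3.139, -0.0, -1.714]
ft_force: [0.3, 0.7, 4.2]
finger_gap: 0.0001
```

```bash
cat > look.py <<'E'
from h import *
import sys
st=manip.state(); print(st['clock'],np.round(st['eef_pos'],4),np.round(st['ft_force'],1))
q=manip.camera('side')
if len(sys.argv)>1: cv2.imwrite(f'pics/{sys.argv[1]}.png',cv2.resize(q['img'][80:280,170:400],None,fx=3,fy=3,interpolation=cv2.INTER_CUBIC))
for m in manip.masks_of('roller_center',q):
    r=cylfit(q,region=m['region'])
    if .38<r['c'][0]<.65 and -.1<r['c'][1]<.1: print(m['confidence'],r)
E
python3 look.py
```

```text
14.625 [ 0.5135 -0.0288  0.0897] [0.3 0.7 4.2]
0.94 {'c': array([ 0.5128, -0.0382]), 'yaw': np.float64(-0.14), 'zc': np.float64(0.0452), 'len': np.float64(0.1775), 'err': np.float64(0.001), 'n': 2631, 'rest_xy': array([-0.0064, -0.0862])}
```

The stroke works: 40 mm of finger travel rolled the roller 20 mm, still parallel. Now the second stroke.

drive_tool --pt "0 0 0 0.15 0" --pt "0 -0.03 -0.25 0.2 0" --pt "0 -0.05 -0.5 0.15 0" --pt "0 -0.05 -0.5 0.05 0" --pt "0 -0.05 -0.5 -0.01 0" --pt "0 -0.05 -0.45 -0.01 0" --pt "0 -0.03 -0.3 -0.01 0"

```text
clock: 15.6
eef_pos: [0.5114, -0.0415, 0.0898]
orientation: [3.141, -0.0, -1.715]
ft_force: [-4.0, 0.1, 11.9]
finger_gap: 0.0002
```

drive_tool --pt "0 0.03 0.2 0 0" --pt "0 0.06 0.4 0 0" --pt "0 0.09 0.6 0 0" --pt "0 0.12 0.8 0 0"

```text
clock: 16.1
eef_pos: [0.5161, -0.0088, 0.0897]
orientation: [3.141, 0.0, -1.714]
ft_force: [-3.3, 0.3, 7.6]
finger_gap: 0.0
```

```bash
python3 look.py
```

```text
16.1 [ 0.5161 -0.0088  0.0897] [-3.3  0.3  7.6]
0.9 {'c': array([ 0.5155, -0.0177]), 'yaw': np.float64(-0.1411), 'zc': np.float64(0.0451), 'len': np.float64(0.1789), 'err': np.float64(0.001), 'n': 2722, 'rest_xy': array([-0.0067, -0.0655])}
```

drive_tool --pt "0 0 0 0.15 0" --pt "0 -0.06 -0.25 0.2 0" --pt "0 -0.09 -0.5 0.15 0" --pt "0 -0.09 -0.5 0.05 0" --pt "0 -0.09 -0.5 0.01 0" --pt "0 -0.09 -0.45 0.01 0" --pt "0 -0.07 -0.3 0.01 0"

```text
clock: 17.08
eef_pos: [0.5135, -0.0214, 0.0899]
orientation: [-3.141, -0.0, -1.715]
ft_force: [-2.9, 0.2, 9.5]
finger_gap: -0.0
```

drive_tool --pt "0 0.02 0.2 0 0" --pt "0 0.05 0.4 0 0" --pt "0 0.08 0.6 0 0"

```text
clock: 17.45
eef_pos: [0.517, 0.003, 0.09]
orientation: [-3.141, -0.0, -1.714]
ft_force: [-2.7, -1.9, 9.5]
finger_gap: 0.0
```

```bash
python3 look.py s6
```

```text
17.45 [0.517 0.003 0.09 ] [-2.7 -1.9  9.5]
0.88 {'c': array([ 0.5176, -0.0012]), 'yaw': np.float64(-0.1411), 'zc': np.float64(0.0452), 'len': np.float64(0.1785), 'err': np.float64(0.001), 'n': 2829, 'rest_xy': array([-0.007 , -0.0489])}
```

View pics/s6.png

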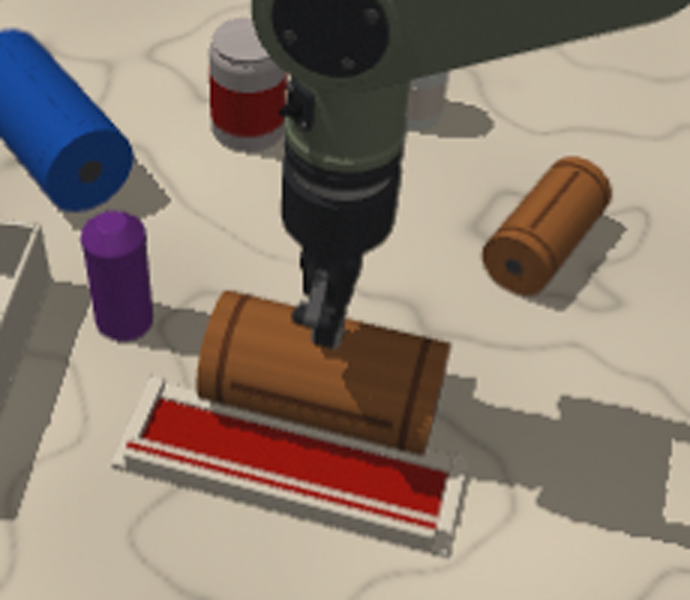

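The roller (rest y about −49 mm) has met the lip: Fy is −1.9 N. I'll set up the climb stroke, starting behind the crest and raising z along the lip profile.

drive_tool --pt "0 0 0 0.15 0" --pt "0 -0.05 -0.25 0.2 0" --pt "0 -0.08 -0.43 0.15 0" --pt "0 -0.08 -0.43 0.05 0" --pt "0 -0.08 -0.43 0.0 0" --pt "0 -0.06 -0.3 0.0 0" --pt "0 -0.05 -0.2 0.02 0" --pt "0 -0.03 -0.1 0.035 0"

```text
clock: 18.55
eef_pos: [0.515, -0.0018, 0.0912]
orientation: [3.141, -0.002, -1.714]
ft_force: [-4.3, -2.8, 9.7]
finger_gap: 0.0001
```

```bash
python3 look.py
```

```text
18.55 [ 0.515  -0.0018  0.0912] [-4.3 -2.8  9.7]
```

drive_tool --pt "0 -0.04 0.1 0.015 0" --pt "0 -0.03 0.2 0.03 0" --pt "0 -0.01 0.3 0.04 0"

```text
clock: 19.02
eef_pos: [0.5161, 0.0107, 0.093]
orientation: [-3.139, -0.0, -1.714]
ft_force: [-0.1, -1.0, 6.7]
finger_gap: 0.0003
```

```bash
python3 look.py
```

```text
19.025 [0.5161 0.0107 0.093 ] [-0.1 -1.   6.7]
0.77 {'c': array([0.5191, 0.0079]), 'yaw': np.float64(-0.1403), 'zc': np.float64(0.0481), 'len': np.float64(0.1793), 'err': np.float64(0.0011), 'n': 2956, 'rest_xy': array([-0.0068, -0.0397])}
```

The climb is going as expected: the roller's centre is at 48.1 mm height and rest y is −40 mm. I'll continue over the crown.

drive_tool --pt "0 0.01 0.1 0.0 0" --pt "0 0.025 0.2 0.005 0" --pt "0 0.04 0.3 0.01 0" --pt "0 0.055 0.4 0.01 0"

```text
clock: 19.62
eef_pos: [0.5184, 0.0273, 0.0935]
orientation: [-3.139, 0.001, -1.714]
ft_force: [0.2, 0.6, 5.1]
finger_gap: 0.0
```

```bash
python3 look.py
```

```text
19.625 [0.5184 0.0273 0.0935] [0.2 0.6 5.1]
0.69 {'c': array([0.5201, 0.0161]), 'yaw': np.float64(-0.1404), 'zc': np.float64(0.0491), 'len': np.float64(0.1791), 'err': np.float64(0.001), 'n': 2929, 'rest_xy': array([-0.007 , -0.0314])}
```

drive_tool --pt "0 0.02 0.15 -0.005 0" --pt "0 0.04 0.3 -0.01 0" --pt "0 0.055 0.4 -0.02 0" --pt "0 0.07 0.5 -0.025 0"

```text
clock: 20.23
eef_pos: [0.5199, 0.0472, 0.0911]
orientation: [3.141, 0.0, -1.714]
ft_force: [1.3, -0.5, 1.9]
finger_gap: -0.0001
```

```bash
python3 look.py
```

```text
20.225 [0.5199 0.0472 0.0911] [ 1.3 -0.5  1.9]
0.95 {'c': array([0.5213, 0.026 ]), 'yaw': np.float64(-0.1399), 'zc': np.float64(0.0491), 'len': np.float64(0.1762), 'err': np.float64(0.0009), 'n': 2774, 'rest_xy': array([-0.0072, -0.0214])}
```

drive_tool --pt "0 0.02 0.12 -0.02 0" --pt "0 0.035 0.24 -0.03 0" --pt "0 0.05 0.36 -0.04 0" --pt "0 0.05 0.36 -0.04 0"

```text
clock: 20.82
eef_pos: [0.5207, 0.0619, 0.0889]
orientation: [3.139, 0.0, -1.714]
ft_force: [-0.9, 1.0, -0.1]
finger_gap: 0.0001
```

```bash
python3 look.py s7
```

```text
20.825 [0.5207 0.0619 0.0889] [-0.9  1.  -0.1]
0.77 {'c': array([0.5229, 0.0357]), 'yaw': np.float64(-0.1406), 'zc': np.float64(0.0488), 'len': np.float64(0.1791), 'err': np.float64(0.001), 'n': 2865, 'rest_xy': array([-0.007 , -0.0117])}
```

View pics/s7.png

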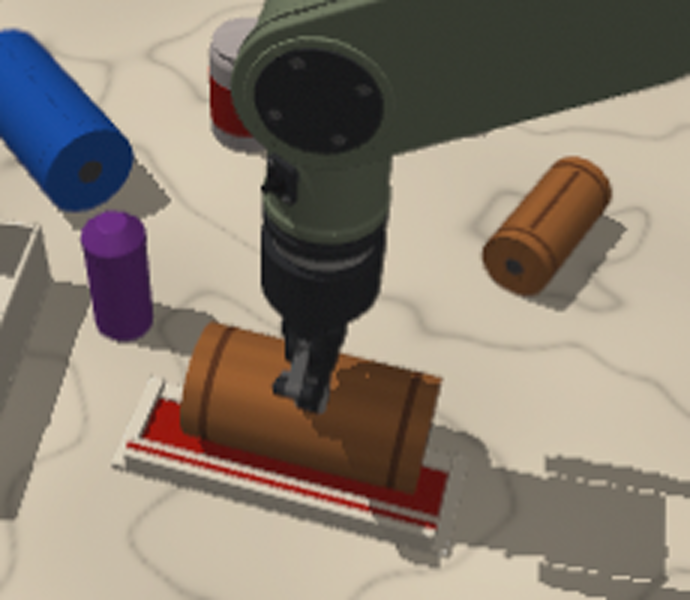

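The roller has passed the lip crown: rest y is −12 mm and it is descending. I'll lift the finger clear and let it settle.

drive_tool --pt "0 0 0 0.2 0" --pt "0 0 0 0.3 0" --pt "0 0 0 0.3 0" --pt "0 0 0 0.3 0"

```text
clock: 21.42
eef_pos: [0.5218, 0.0612, 0.1018]
orientation: [-3.141, -0.0, -1.714]
ft_force: [-0.1, 0.2, 0.1]
finger_gap: -0.0
```

```bash
python3 look.py s8
```

```text
21.425 [0.5218 0.0612 0.1018] [-0.1  0.2  0.1]
0.63 {'c': array([0.5246, 0.047 ]), 'yaw': np.float64(-0.1383), 'zc': np.float64(0.0458), 'len': np.float64(0.1791), 'err': np.float64(0.001), 'n': 3044, 'rest_xy': array([-0.0069, -0.0002])}
```

View pics/s8.png

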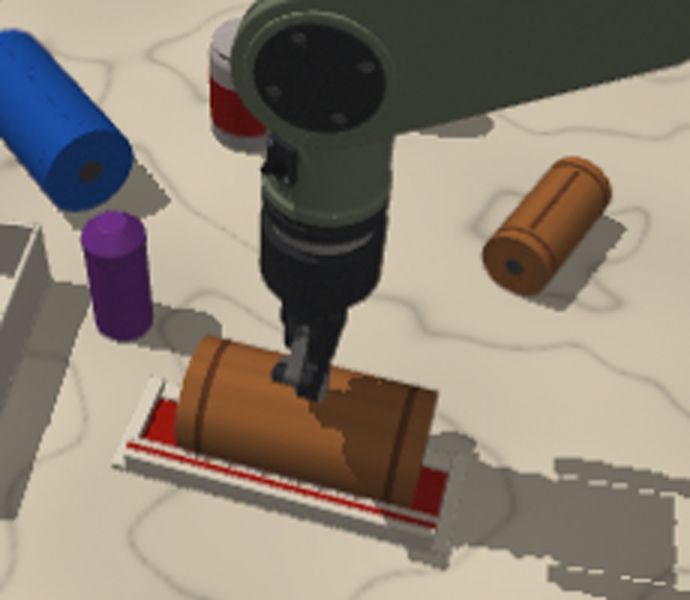

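The roller is seated against the back stop (rest y about 0, height 45.8 mm). I'll retreat, then check everything once more.

drive_tool --pt "0 0 0 0.5 0" --pt "0 0 0 1.5 0" --pt "0 -0.3 0 2.7 0" --pt "0 -0.6 -0.5 3.5 0" --pt "0 -0.6 -1 3.5 0" --pt "0 -0.6 -1 3.5 0" --pt "0 -0.6 -1 3.5 0" --pt "0 -0.6 -1 3.5 0"

```text
clock: 22.52
eef_pos: [0.4974, 0.022, 0.2408]
orientation: [3.14, 0.0, -1.713]
ft_force: [0.1, 0.6, -0.7]
finger_gap: 0.0004
```

```bash
python3 look.py; python3 - <<'E'
from h import *
p,st=wrist(); cv2.imwrite('pics/w9.png',p['img']); print(st['eef_pos'],st['ft_force'])
for m in manip.masks_of('roller_center',p): print('wrist',m['confidence'],m['box'],cylfit(p,region=m['region']))
s=manip.camera('side'); cv2.imwrite('pics/s9.png',s['img'])
for n,z in (('shaker_center',.065),('coaster',0),('oil',0),('tomatoes',0),('oregano',0)):
    print(n,[(round(m['confidence'],2),np.round(m['xy']),np.round(onplane(s,*m['xy'],z)[:2],3)) for m in manip.tip_of(n,s)])
t=manip.camera('top'); cv2.imwrite('pics/t9.png',t['img'])
for n,z in (('shaker_center',.065),('coaster',0)):
    print('top',n,[(round(m['confidence'],2),np.round(m['xy']),np.round(onplane(t,*m['xy'],z)[:2],3)) for m in manip.tip_of(n,t)])
E
python3 look.py
```

```text
22.525 [0.4974 0.022  0.2408] [ 0.1  0.6 -0.7]
0.92 {'c': array([0.5246, 0.047 ]), 'yaw': np.float64(-0.1395), 'zc': np.float64(0.0458), 'len': np.float64(0.1787), 'err': np.float64(0.0009), 'n': 3241, 'rest_xy': array([-0.0069, -0.0002])}
[0.49758492 0.02185159 0.24107388] [-0.48233298  0.27491387  0.0518367 ]
wrist 0.94 [188.3, 67.9, 273.2, 236.0] {'c': array([0.5247, 0.0469]), 'yaw': np.float64(-0.1426), 'zc': np.float64(0.0439), 'len': np.float64(0.1773), 'err': np.float64(0.0005), 'n': 12027, 'rest_xy': array([-0.0069, -0.0002])}
shaker_center [(0.89, array([264., 372.]), array([0.496, 0.373])), (0.66, array([209., 172.]), array([ 0.695, -0.056]))]
coaster [(0.7, array([264., 383.]), array([0.494, 0.376]))]
oil [(0.61, array([192., 361.]), array([0.632, 0.36 ])), (0.15, array([268., 230.]), array([0.534, 0.044]))]
tomatoes [(0.59, array([252., 122.]), array([ 0.634, -0.331]))]
oregano [(0.73, array([304., 119.]), array([ 0.481, -0.375])), (0.54, array([267., 231.]), array([0.535, 0.047]))]
top shaker_center [(0.97, array([135., 224.]), array([0.495, 0.376])), (0.55, array([289., 154.]), array([ 0.692, -0.065]))]
top coaster [(0.59, array([147., 230.]), array([0.484, 0.36 ]))]
23.175 [0.4978 0.0212 0.2417] [ 0.2 -0.2 -0.4]
0.86 {'c': array([0.5246, 0.047 ]), 'yaw': np.float64(-0.1388), 'zc': np.float64(0.0458), 'len': np.float64(0.179), 'err': np.float64(0.001), 'n': 3266, 'rest_xy': array([-0.007 , -0.0002])}
```

View pics/s9.png

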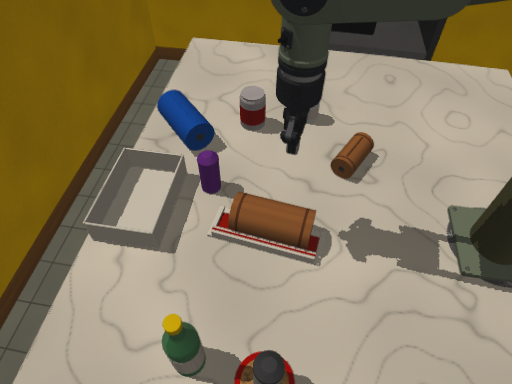

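View pics/t9.png

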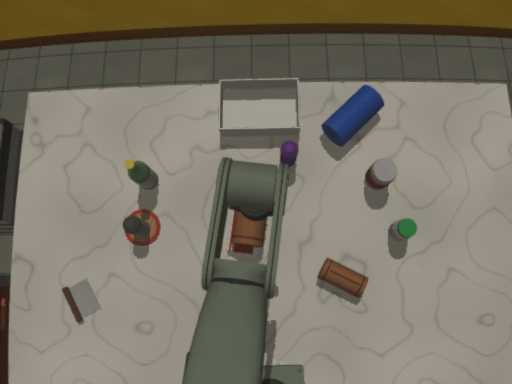

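The last pictures show the roller seated in the rest (side view (272,220)) and the shaker upright on the coaster (top view (137,225), ring at (142,228)). The bystanders are where they started, and the arm is clear. I'll hand in.

```bash
python3 -c "
from plant import manip
print(manip.hand_in())"
```

```text
the job is handed in; nothing more can be done
None
```

I lifted the steel shaker out of the rest and stood it on the red coaster. Then I rolled the large brown roller over the lip into the rest with five strokes of the shut fingers on its top. The job is handed in at about 23 s of the 64 s allowed; the hand-in gives no verdict.

**Last checks**
- **Roller:** still in its seat over successive pictures. It sits 0.2 mm from the seat line across, 7 mm along, at 44–46 mm height, and parallel within about 0.01 rad.
- **Shaker:** upright and released, with the lid at the right height. A close view put it 2–4 mm from the coaster's middle.
- **Forces:** the largest push I read on the roller was about 14 N. I read force only at the end of each move, so peaks in between were not seen.
- **Bystanders:** the jar, can and bottle looked unmoved in the final pictures. I did not measure the jar and can closely.
- **Arm:** retreated, touching nothing.

**Disagreements**
- The last top-view network estimate put the coaster about 19 mm from the shaker. The colour fit, the wrist view and the side view all had it within about 5 mm, so I went with those.
- The network's bystander positions in the last pictures differ by 5–15 mm from its first ones, which is within the spread I saw between cameras.
- The roller's speed was never measured directly. From the stroke rate it was about 30 mm/s, and it ran free only for the last 12 mm down off the lip.

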